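Load the reagent deck of an extraction workstation

ROBOT

A 6-joint arm with a two-finger parallel gripper is mounted at the origin on the work surface; the furniture and walls round the work are solid. World frame = base frame: x ahead of the robot, y to its left, z up, the work surface at z = 0. Lengths are in m, angles in rad, forces in N, time in s.
With the tool pointing down it reaches from about 0.35 to 0.85 m from the base axis. Payload 8.1 kg.
Tool frame: the origin (TCP) lies between the finger pads, 19 mm behind the fingertips; this is the grasp point; z points along the fingers, y is the line along which they close (so a half turn about z gives the same grasp; the last joint's range is limited). The gripper opens to 85 mm and grips with 20 to 120 N. Pads are 22 mm wide; open, the fingers measure 114 mm over their backs; the gripper's body (76 mm by 85 mm) begins 54 mm behind the grasp point. The pads swing forward as they close: fully open they stand 13 mm farther back than shut.
Start: joints at [-1.319, 0.13, 1.488, -0, 1.523, -0.085], TCP at [0.198, -0.566, 0.25] pointing down, gripper open.
Joint ranges: [-2.96, 2.96], [-0.89, 2.26], [0.02, 2.5], [-1.34, 4.48], [0, 2.73], [-2.66, 2.66]. Speed limits (rad/s): [2.39, 2.39, 2.79, 3.14, 3.14, 3.14].

INTERFACE

Orientations are given as a rotation vector (axis times angle).
In Python, from rig import r gives the robot as it stands.
- The arm moves only by the tool play_rows, never from a script. Its argument "increments" is a list that holds one entry, the list of rows, each a list of 4 numbers: the shift along the world's x, y, z in cm, then the turn about the world's z in rad. In form: [[[dx, dy, dz, turn], ...]]. A call has 1 to 20 rows; each row is the pose to reach, as a shift and turn from the pose commanded when the call began; what a row does not reach only later rows make up. A row lasts 1/10 s, in which the tool goes at most 50 mm and 8.59 degrees, less where a joint would pass 70% of its speed; a pose out of reach is approached as far as the arm can. A call with a gripper value outside its range is refused whole. "grip" is the opening, from -1 (shut) to 1 (fully open), set as the call begins (left out, the last holds). The fingers move at their own pace and stop on an object; "squeeze" is the grip in N (left out, the last holds). Time passes only in rows, so rows that repeat a pose let the fingers close. It gives the time, the measured TCP pose, the force, the opening and the grip force at its end, in the units of the state.
- r.read_state(): the state, without advancing time (a new reading comes with each control period).
- r.read_camera(name): name is "scene" or "top" or "wrist"; returns a dict with "pixels" (384x512x3 uint8, red, green, blue), "camera_matrix" (3x3 intrinsics, pixels), "k1" (the pictures are not rectified: a ray, as slopes to the right and down, at radius r is drawn at 1 + k1 r^2 times it, then the intrinsics apply), "world_from_camera" (4x4, takes a point from camera to world coordinates). Camera axes: x right, y down, z forward; pixel columns grow to the right and rows downward; lengths in m; the calibration is good to about 2 mm. A picture is of the moment at which its call begins. There is no depth.
- r.finish_job(): hands the job in; it is judged then, once.
The state is a dict: "time": time; "joint_pos": joint angles; "joint_vel": joint speeds; "joint_torque": joint torques, N m; "eef_pos": TCP position; "tcp_rot": TCP orientation; "wrist_force": force on the tool from outside, world axes, zero at the start; "wrist_torque": the same for the moment, N m; "gripper_width": finger opening in m; "grip_force": force on a finger pad.
Only numpy, scipy, OpenCV 4.12 (cv2) and the standard library are available. Lean on these libraries where they do the work, as an engineer would, in place of code of your own. Each camera call takes 0.05 s, during which the arm holds its last target. There are 200 camera calls.

TASK

Load the reagent deck for the next run: stand the blue-capped bottle in the blue cup, the red-capped bottle in the red cup and the amber bottle in the brown cup, and push the green-and-white reagent cartridge down between the two sprung balls of the clip holder until it clicks fully home. Carry everything upright, set it fully down, and leave the beaker and the petri dish where they are.

Things in the scene. Friction and masses are not known exactly. Their poses are not given: they have to be found in the camera images.
- blue_bottle: white reagent bottle with a BLUE screw cap; round body 58 mm diameter, 113 mm high in all, the body cylindrical up to about 75 mm, then a shoulder; about 150 g. Stands loose and upright on the bench. Origin: centre of its underside, z up. Grasp it round from above with the TCP some 78 mm above its underside, so that the palm clears the cap.
- red_bottle: white reagent bottle with a RED screw cap; same shape and size as the blue-capped one, about 170 g. Origin: centre of its underside, z up.
- amber_bottle: amber (brown) reagent bottle with a black cap; round body 48 mm diameter, 95 mm high, the body cylindrical up to about 55 mm, then a shoulder; about 100 g. Origin: centre of its underside, z up. Grasp it round from above with the TCP some 60 mm above its underside, so that the palm clears the cap.
- cartridge: reagent cartridge: upright block 34 mm (its x) by 62 mm (its y) by 58 mm high, about 90 g, white, the upper 22 mm green, foil squares on top; alike turned by half a turn. Across each y end, 10 mm above the underside, runs a rounded bead (65 mm over both). Origin: centre of its underside, z up. Grasp across the 34 mm (along its x), e.g. 40 mm above the underside.
- blue_cup: BLUE flared bottle cup on a black 90 mm square foot; it and the other three carriers change places on the aluminium reagent deck. Seat floor 7 mm above this origin, straight seat 68 mm diameter up to 18 mm, mouth flaring to 82 mm diameter at 32 mm. Origin: centre of the foot's underside (8 mm above the bench), z up.
- red_cup: RED flared bottle cup, same form and size as the blue cup. Origin: centre of the underside of the foot.
- brown_cup: BROWN flared bottle cup, smaller: seat floor 7 mm above this origin, straight seat 58 mm diameter up to 18 mm, mouth flaring to 72 mm diameter at 32 mm, on the same 90 mm square foot. Origin: centre of the underside of the foot.
- clip_holder: black 90 mm square foot with two green-tipped posts at +y and -y (46 mm high, 71.5 mm apart) and low rails at +x and -x (39 mm apart, 24 mm high). The cartridge goes in from above, its y along this y, either way round. Sprung balls in the posts stop it 12 mm short; pushed on with about 6 to 10 N it snaps past them onto the seat, 6 mm above this origin. Origin: centre of the foot's underside, z up.
- beaker: empty glass beaker, 70 mm diameter (77 mm over the spout), 86 mm high; a bystander. Origin: centre of its underside.
- petri_dish: petri dish with pink agar, 69 mm diameter, 15 mm high; a bystander. Origin: centre of its underside.
There are look-alikes about, which are no part of the job. Leave any pink or yellow look-alike of the cartridge alone.

How it is judged:
By the outcome, as a careful person would: the job done as asked, in the order asked, and still so for the second after the job is handed in, with the robot touching nothing.
It also fails if it takes over 88 s, if anything falls off the work surface, if the arm or the gripper's body presses on something with over 40 N, if the wrist force passes 120 N, or if a joint passes its speed limit or range.

## Working session

There is one attempt and no reset: what is moved stays moved. The work goes in short steps, Python scripts to look and compute and a tool call to move; the robot and the scene stay as the last step left them, time stands still between calls to the robot, and variables do not carry over. Pictures are saved under pics/ and viewed, at most 14 in all, crops included, and the job is handed in when it is done.

Besides the shell and the picture viewer there is one more tool, called after "Request:" by a JSON object that holds its "op" and its "data", one argument or row to a line. play_rows: Moves the arm, as the interface text tells. Its arguments: {"type":"object","properties":{"increments":{"type":"array","items":{"type":"array","items":{"type":"array","items":{"type":"number"}}}},"grip":{"type":"number"},"squeeze":{"type":"number"}},"required":["increments"]}

```bash
mkdir -p pics; ls
cat > h.py <<'E'
import numpy as np, cv2
from rig import r
def shot(n,f=None):
    c=r.read_camera(n)
    if f: cv2.imwrite('pics/'+f,cv2.cvtColor(c['pixels'],cv2.COLOR_RGB2BGR))
    return c
def ray(c,u,v):
    K=np.array(c['camera_matrix']);k=c['k1'];T=np.array(c['world_from_camera'])
    d=np.array([(u-K[0,2])/K[0,0],(v-K[1,2])/K[1,1]]);s=d.copy()
    for _ in range(30): s=d/(1+k*(s@s))
    return T[:3,3],T[:3,:3]@np.array([s[0],s[1],1])
def onz(c,u,v,z):
    o,d=ray(c,u,v);return o+d*(z-o[2])/d[2]
def blobs(c,lo,hi,amin=60):
    h=cv2.cvtColor(c['pixels'],cv2.COLOR_RGB2HSV)
    m=cv2.inRange(h,np.array(lo),np.array(hi))
    n,l,s,ce=cv2.connectedComponentsWithStats(m)
    return [(s[i,4],ce[i].round(1),s[i,:4]) for i in range(1,n) if s[i,4]>=amin],l
E
python3 - <<'E'
from h import *
cs=[shot('top','top0.png'),shot('scene','scene0.png')]
for c in cs: print(c['camera_matrix'],c['k1'],np.round(c['world_from_camera'],3))
s=r.read_state();print(s)
E
```

```text
pics
[[388.48993545   0.         256.8269108 ]
 [  0.         388.48993545 188.81862713]
 [  0.           0.           1.        ]] -0.0621075360227712 [[ 0.036 -0.975  0.218  0.156]
 [-0.999 -0.034  0.012 -0.038]
 [-0.004 -0.218 -0.976  1.599]
 [ 0.     0.     0.     1.   ]]
[[362.92165057   0.         261.36386219]
 [  0.         362.92165057 195.89554732]
 [  0.           0.           1.        ]] -0.04451624852454474 [[-0.78  -0.361  0.512 -0.112]
 [-0.626  0.472 -0.621  0.733]
 [-0.018 -0.804 -0.594  0.749]
 [ 0.     0.     0.     1.   ]]
{'time': 0.1, 'joint_pos': array([-1.31941223e+00,  1.31077357e-01,  1.48914505e+00, -1.19536740e-05,
        1.52298879e+00, -8.54011184e-02]), 'joint_vel': array([ 0.00127536, -0.00027825, -0.00286097,  0.00139502, -0.00096588,
        0.00133988]), 'joint_torque': array([ 2.19618218e-03, -5.70951498e+01, -5.01943159e+01,  4.80243557e-05,
        8.08217068e-03,  1.15327617e-05]), 'eef_pos': array([ 0.19817762, -0.56585245,  0.24906816]), 'tcp_rot': array([-3.09556685e+00, -5.26255093e-01,  2.29327878e-04]), 'wrist_force': array([ 0.28585576, -0.46184412, -0.12860257]), 'wrist_torque': array([ 0.01865393, -0.01557974,  0.03029   ]), 'grip_force': 0.0, 'gripper_width': 0.08560776721343316}
```

View pics/top0.png

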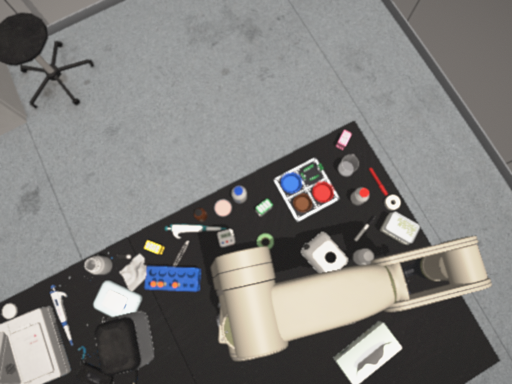

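View pics/scene0.png

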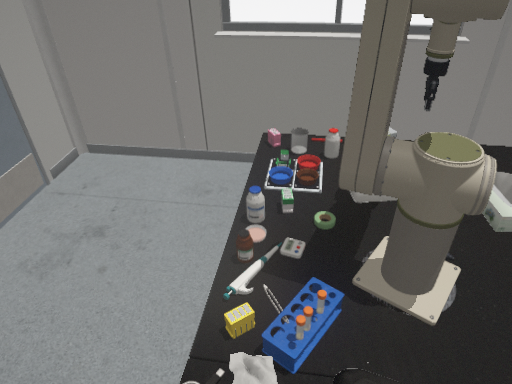

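The top view shows the deck at (306,189) with the blue cup (290,183), red cup (322,192), brown cup (302,204) and clip holder (312,172). The loose items are the blue bottle (238,193), red bottle (360,195), amber bottle (201,214) and green/white cartridge (264,207).

Cartridge candidates are the pink block (344,139), the yellow block (153,246) and the green-white block (264,207). Only the last is green and white, so I'll confirm it in a crop.

Run:
```python
from h import *
im=cv2.imread('pics/top0.png')[120:270,185:415]
cv2.imwrite('pics/crop0.png',cv2.resize(im,None,fx=3.4,fy=3.4,interpolation=cv2.INTER_CUBIC))
c=shot('top')
for n,lo,hi in [('blue',(105,140,60),(125,255,255)),('redA',(0,150,60),(6,255,255)),('redB',(174,150,60),(180,255,255)),('brown',(5,100,30),(15,255,200)),('green',(60,60,60),(90,255,255))]:
    for a,ce,b in blobs(c,lo,hi,12)[0]:
        print(n,a,ce,b,[onz(c,*ce,z)[:2].round(3) for z in (0,.04,.1)])
for n,u,v,z in [('amber',201,214,.09),('cart',264,207,.058),('beaker',348,165,.08),('dish',222,208,.015)]: print(n,onz(c,u,v,z).round(3))
```

```text
blue 325 [291.  182.8] [281 173  21  20] [array([ 0.544, -0.162]), array([ 0.535, -0.159]), array([ 0.52 , -0.154])]
blue 46 [237.9 190.4] [235 187   7   8] [array([0.503, 0.061]), array([0.495, 0.058]), array([0.482, 0.055])]
blue 1128 [174.2 277.4] [144 266  57  26] [array([0.135, 0.302]), array([0.136, 0.293]), array([0.136, 0.281])]
redA 131 [378.4 181.9] [369 168  19  28] [array([ 0.561, -0.534]), array([ 0.551, -0.522]), array([ 0.536, -0.503])]
redA 324 [322.3 192. ] [312 182  21  21] [array([ 0.509, -0.295]), array([ 0.5  , -0.288]), array([ 0.487, -0.279])]
redA 69 [364.1 192. ] [360 188  10   9] [array([ 0.515, -0.472]), array([ 0.506, -0.461]), array([ 0.493, -0.445])]
brown 264 [302.  202.6] [293 193  19  19] [array([ 0.461, -0.21 ]), array([ 0.453, -0.205]), array([ 0.442, -0.199])]
brown 87 [201.3 215.1] [194 208  13  13] [array([0.393, 0.208]), array([0.387, 0.202]), array([0.378, 0.193])]
green 26 [320.7 166.2] [318 163   6   7] [array([ 0.622, -0.288]), array([ 0.61 , -0.282]), array([ 0.593, -0.272])]
green 38 [308.3 167. ] [303 164  11   7] [array([ 0.616, -0.235]), array([ 0.605, -0.23 ]), array([ 0.588, -0.223])]
green 19 [302.6 175. ] [300 172   6   7] [array([ 0.58 , -0.211]), array([ 0.569, -0.207]), array([ 0.554, -0.2  ])]
green 35 [314.1 177.2] [309 174  11   7] [array([ 0.572, -0.26 ]), array([ 0.562, -0.254]), array([ 0.546, -0.246])]
green 28 [268.4 200.9] [263 198  11   8] [array([ 0.463, -0.069]), array([ 0.455, -0.068]), array([ 0.444, -0.067])]
green 26 [261.  209.9] [255 207  15   7] [array([ 0.424, -0.039]), array([ 0.417, -0.039]), array([ 0.407, -0.039])]
green 24 [202.9 226.7] [197 224   9   7] [array([0.345, 0.199]), array([0.34 , 0.193]), array([0.333, 0.184])]
green 16 [165.5 227.9] [164 226   4   5] [array([0.334, 0.354]), array([0.33 , 0.344]), array([0.323, 0.329])]
amber [0.384 0.196 0.09 ]
cart [ 0.426 -0.051  0.058]
beaker [ 0.608 -0.387  0.08 ]
dish [0.423 0.122 0.015]
```

View pics/crop0.png

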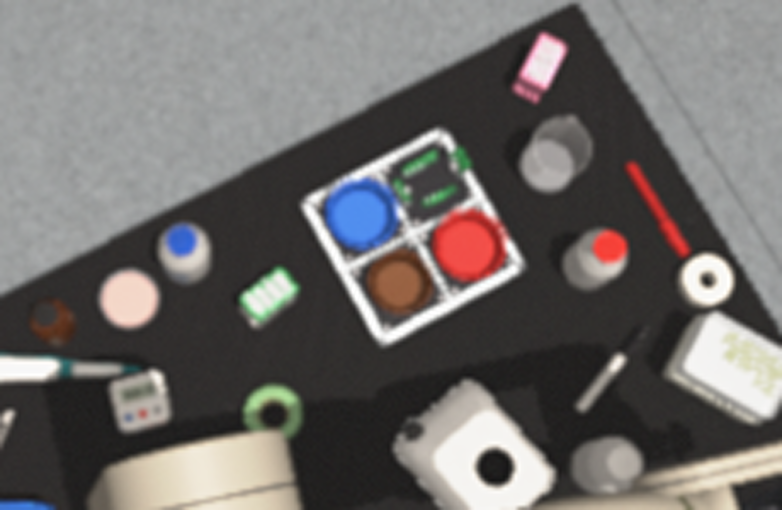

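The crop confirms the green/white cartridge with foil squares at crop (268,296), separate from the pink block at (541,66). The clip posts are at crop (402,190) and (460,157). I'll move over the deck and measure with the wrist camera.

Request:
{"op": "play_rows", "data": {
  "increments": [
    [[30,34,10,0],[30,34,10,0],[30,34,10,0],[30,34,10,0],[30,34,10,0],[30,34,10,0],[30,34,10,0],[30,34,10,0],[30,34,10,0],[30,34,10,0],[30,34,10,0],[30,34,10,0],[30,34,10,0]]
  ]
}}

```text
time: 1.45
eef_pos: [0.4973, -0.2274, 0.3493]
tcp_rot: [-3.097, -0.524, 0.002]
wrist_force: [-0.0, 0.1, 0.2]
gripper_width: 0.0855
grip_force: 0.0
```

Run:
```python
from h import *
c=shot('wrist','w1.png');shot('top','t1.png')
print(c['camera_matrix'],c['k1'],np.round(c['world_from_camera'],3));s=r.read_state();print(s['time'],s['eef_pos'],s['tcp_rot'])
```

```text
[[306.4206111    0.         258.41778596]
 [  0.         306.4206111  190.79623714]
 [  0.           0.           1.        ]] -0.07800732381197148 [[ 0.328 -0.903 -0.278  0.569]
 [-0.945 -0.314 -0.096 -0.203]
 [-0.     0.295 -0.956  0.474]
 [ 0.     0.     0.     1.   ]]
1.55 [ 0.49735284 -0.22746817  0.34949906] [-3.09738724e+00 -5.23201774e-01  1.26636626e-03]
```

View pics/w1.png

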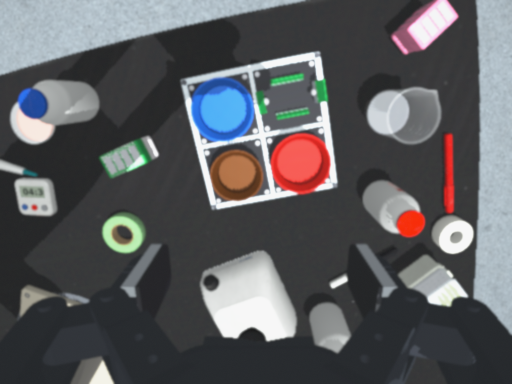

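The wrist view shows the whole deck:
- **Cups:** blue (223,108), red (300,162), brown (237,174).
- **Clip holder:** posts at (261,102) and (321,90), rails at (287,79) and (292,114).
- **Loose items:** cartridge (130,157), blue bottle cap (33,104), red cap (410,223).

Next I'll measure all of these.

```bash
cat > m.py <<'E'
from h import *
from scipy.optimize import least_squares
def circ(c,pts,z,trim=True):
    P=np.array([onz(c,u,v,z)[:2] for u,v in pts])
    f=lambda p:np.hypot(*(P-p[:2]).T)-p[2]
    s=least_squares(f,[*P.mean(0),.035],loss='soft_l1',f_scale=.002)
    return s.x.round(4),np.abs(f(s.x)).mean().round(4)
def big(c,lo,hi,box,alt=None):
    h=cv2.cvtColor(c['pixels'],cv2.COLOR_RGB2HSV);m=cv2.inRange(h,np.array(lo),np.array(hi))
    if alt: m|=cv2.inRange(h,np.array(alt[0]),np.array(alt[1]))
    k=np.zeros_like(m);x0,y0,x1,y1=box;k[y0:y1,x0:x1]=m[y0:y1,x0:x1]
    cs,_=cv2.findContours(k,cv2.RETR_EXTERNAL,cv2.CHAIN_APPROX_NONE)
    return cv2.convexHull(max(cs,key=cv2.contourArea))[:,0,:],k
E
python3 - <<'E'
from m import *
c=shot('wrist')
R=((174,120,40),(180,255,255))
for n,lo,hi,b,alt,z in [('bluecup',(100,110,40),(125,255,255),(180,60,262,150),None,.04),('redcup',(0,120,40),(6,255,255),(265,125,340,205),R,.04),('browncup',(3,60,30),(17,255,220),(200,140,268,205),None,.04),
  ('bluecap',(105,110,40),(125,255,255),(0,70,60,140),None,.113),('redcap',(0,120,60),(6,255,255),(390,190,430,245),R,.113)]:
    p,_=big(c,lo,hi,b,alt); M=p.mean(0); print(n,circ(c,p,z),M, onz(c,*M,z-.008).round(4))
b,_=blobs(c,(45,70,40),(90,255,255),15)
for a,ce,x in b: print(a,ce,x,onz(c,*ce,.054).round(4)[:2],onz(c,*ce,.032).round(4)[:2])
im=cv2.cvtColor(c['pixels'],cv2.COLOR_RGB2BGR)
a=cv2.resize(im[120:195,85:175],(480,400),interpolation=2)
d=cv2.resize(im[60:135,240:340],(533,400),interpolation=2)
cv2.imwrite('pics/c2.png',cv2.resize(np.hstack([a,d]),(800,316)))
E
```

```text
bluecup (array([ 0.536 , -0.1607,  0.0442]), np.float64(0.001)) [220.6 110. ] [ 0.535  -0.1581  0.032 ]
redcup (array([ 0.5006, -0.2902,  0.0448]), np.float64(0.0008)) [300.14814815 160.40740741] [ 0.5044 -0.2899  0.032 ]
browncup (array([ 0.4536, -0.2077,  0.0395]), np.float64(0.0007)) [238.16129032 176.22580645] [ 0.4517 -0.2114  0.032 ]
bluecap (array([0.4791, 0.0524, 0.0181]), np.float64(0.0009)) [ 31.         102.31818182] [0.4772 0.0593 0.105 ]
redcap (array([ 0.4865, -0.4412,  0.0194]), np.float64(0.0004)) [410.30434783 222.7826087 ] [ 0.4856 -0.4456  0.105 ]
257 [286.4  78.7] [270  73  34  13] [ 0.6029 -0.2295] [ 0.6047 -0.2309]
253 [321.5  90.5] [315  78  14  25] [ 0.6045 -0.2783] [ 0.6064 -0.2823]
175 [260.9 102.2] [256  90  11  25] [ 0.5638 -0.2079] [ 0.5635 -0.2082]
234 [292.1 113.8] [276 108  34  13] [ 0.5633 -0.2524] [ 0.563 -0.255]
456 [130.8 160.2] [ 98 138  54  41] [ 0.4302 -0.0599] [ 0.4229 -0.0524]
300 [126.4 228.8] [103 214  42  39] [ 0.3238 -0.0755] [ 0.311  -0.0689]
```

View pics/c2.png

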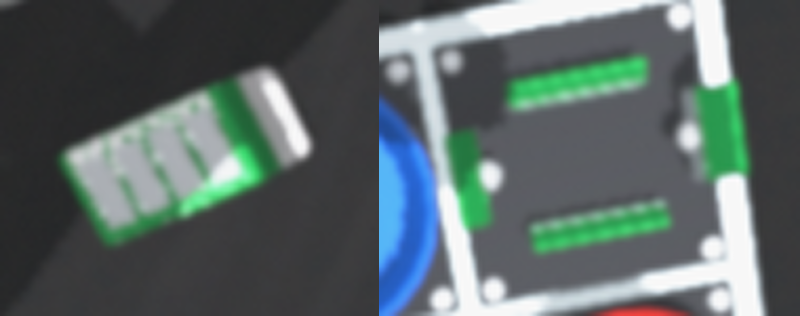

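Measurements agree across views, with the deck at 30° yaw and the clip at (0.584,-0.243). Blue bottle first.

Request:
{"op": "play_rows", "data": {
  "increments": [
    [[-1.8,28.1,-10,0],[-1.8,28.1,-10,0],[-1.8,28.1,-10,0],[-1.8,28.1,-10,0],[-1.8,28.1,-10,0],[-1.8,28.1,-10,0],[-1.8,28.1,-10,0],[-1.8,28.1,-10,0],[-1.8,28.1,-10,0],[-1.8,28.1,-14,0],[-1.8,28.1,-18,0],[-1.8,28.1,-21,0],[-1.8,28.1,-24,0],[-1.8,28.1,-26,0],[-1.8,28.1,-27,0],[-1.8,28.1,-27,0],[-1.8,28.1,-27,0]]
  ]
}}

```text
time: 3.3
eef_pos: [0.4813, 0.0539, 0.0812]
tcp_rot: [3.097, 0.525, 0.002]
wrist_force: [-0.4, 0.5, 0.8]
gripper_width: 0.0856
grip_force: 0.0
```

Request:
{"op": "play_rows", "data": {
  "increments": [
    [[0,0,0,0],[0,0,0,0],[0,0,0,0],[0,0,0,0],[0,0,0,0],[0,0,0,0],[0,0,0,0],[0,0,0,0],[0,0,0,0],[0,0,0,0]]
  ],
  "grip": -1,
  "squeeze": 40
}}

```text
time: 4.3
eef_pos: [0.4815, 0.0547, 0.0816]
tcp_rot: [3.096, 0.527, 0.004]
wrist_force: [-1.0, -0.8, 7.3]
gripper_width: 0.0571
grip_force: 42.2
```

Request:
{"op": "play_rows", "data": {
  "increments": [
    [[0,0,1,0],[0,0,4,0],[0,0,8,0],[0,0,11,0],[1,-3,11,0],[2,-7,11,0],[3,-11,11,0],[4,-15,11,0],[5,-18,11,0],[5.4,-20.5,11,0],[5.5,-21.5,10,0],[5.5,-21.5,8,0],[5.5,-21.5,6.5,0],[5.5,-21.5,6,0],[5.5,-21.5,6,0],[5.5,-21.5,6,0]]
  ]
}}

```text
time: 5.9
eef_pos: [0.5356, -0.1598, 0.1405]
tcp_rot: [3.097, 0.528, 0.001]
wrist_force: [-0.2, -0.3, -0.9]
gripper_width: 0.0573
grip_force: 43.4
```

Run:
```python
from m import *
w=shot('wrist');t=shot('top')
s=cv2.resize(w['pixels'],None,fx=.78,fy=.78);tt=cv2.resize(t['pixels'][130:250,250:410],(400,300),interpolation=2)
cv2.imwrite('pics/p3.png',cv2.cvtColor(np.hstack([s[:299],tt[:299]]),cv2.COLOR_RGB2BGR))
```

```text
(no output)
```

View pics/p3.png

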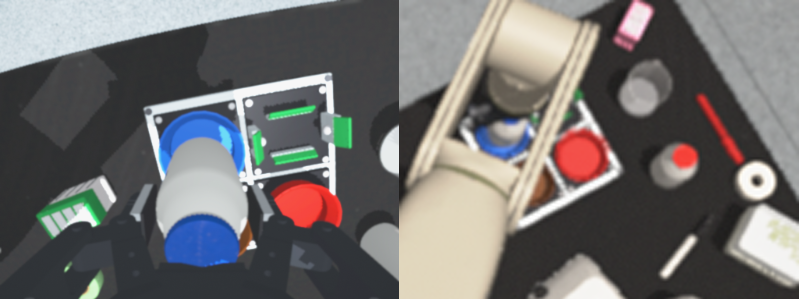

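The left panel shows the bottle held upright with its cap at (203,240), just above the blue cup (203,145). Now lowering it.

Request:
{"op": "play_rows", "data": {
  "increments": [
    [[0,0,-1.5,0],[0,0,-3,0],[0,0,-4,0],[0,0,-4.2,0],[0,0,-4.4,0],[0,0,-4.4,0],[0,0,-4.4,0]]
  ]
}}

```text
time: 6.7
eef_pos: [0.5355, -0.1596, 0.0966]
tcp_rot: [-3.096, -0.526, -0.0]
wrist_force: [-2.0, 5.4, 8.8]
gripper_width: 0.057
grip_force: 46.2
```

Request:
{"op": "play_rows", "data": {
  "increments": [
    [[0,0,0,0],[0,0,0,0],[0,0,0,0],[0,0,0,0],[0,0,0,0],[0,0,1,0],[0,0,4,0],[0,0,8,0],[0,0,12,0],[-1,-4,12,0],[-2,-9,12,0],[-3,-14,12,0],[-4,-18,12,0],[-4.5,-22,12,0],[-4.9,-26,12,0],[-4.9,-28.3,12,0],[-4.9,-28.3,12,0],[-4.9,-28.3,12,0]]
  ],
  "grip": 1
}}

```text
time: 8.5
eef_pos: [0.4862, -0.4434, 0.2163]
tcp_rot: [-3.097, -0.525, -0.0]
wrist_force: [0.3, 0.5, 0.3]
gripper_width: 0.0854
grip_force: 0.0
```

Run:
```python
from m import *
w=shot('wrist','w4.png');s=r.read_state();print(s['eef_pos'])
R=((174,120,40),(180,255,255))
p,_=big(w,(0,120,60),(6,255,255),(150,180,360,384),R)
print(p.mean(0),circ(w,p,.113),onz(w,*p.mean(0),.107))
```

```text
[ 0.48643332 -0.4426647   0.21626997]
[257.94444444 199.72222222] (array([ 0.4861, -0.4411,  0.0182]), np.float64(0.0003)) [ 0.48235925 -0.44437157  0.107     ]
```

View pics/w4.png

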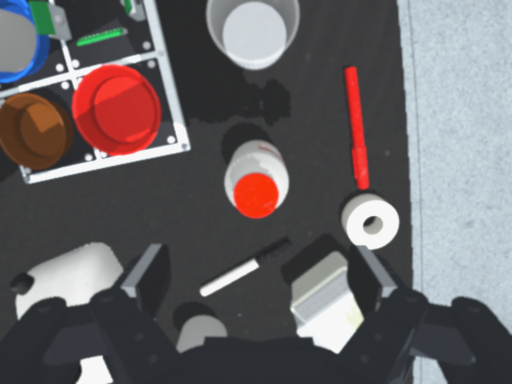

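The view is centred on the red cap (256,196), with the beaker (255,35) and tape (370,222) both clear. The cap fit of (0.486,-0.441) agrees with the earlier one, so I'll grasp.

Request:
{"op": "play_rows", "data": {
  "increments": [
    [[0,0.1,-4,0],[0,0.1,-8,0],[0,0.1,-11,0],[0,0.1,-13,0],[0,0.1,-13.8,0],[0,0.1,-13.8,0],[0,0.1,-13.8,0]]
  ]
}}

```text
time: 9.25
eef_pos: [0.4872, -0.4424, 0.0797]
tcp_rot: [3.095, 0.527, 0.002]
wrist_force: [-0.3, 0.0, 0.7]
gripper_width: 0.0851
grip_force: 0.0
```

Request:
{"op": "play_rows", "data": {
  "increments": [
    [[0,0,0,0],[0,0,0,0],[0,0,0,0],[0,0,0,0],[0,0,0,0],[0,0,0,0],[0,0,0,0],[0,0,0,0]]
  ],
  "grip": -1,
  "squeeze": 40
}}

```text
time: 10.05
eef_pos: [0.487, -0.4427, 0.0799]
tcp_rot: [3.096, 0.526, 0.002]
wrist_force: [-1.6, 2.9, 5.4]
gripper_width: 0.0576
grip_force: 41.3
```

Request:
{"op": "play_rows", "data": {
  "increments": [
    [[0,0,1,0],[0,0,4,0],[0,0,8,0],[0,1,10,0],[0.3,4,10,0],[0.6,8,10,0],[1,12,10,0],[1.3,14.5,10,0],[1.4,15.3,9,0],[1.4,15.3,7,0],[1.4,15.3,5,0],[1.4,15.3,3.5,0],[1.4,15.3,2.2,0],[1.4,15.3,1.7,0],[1.4,15.3,1.5,0],[1.4,15.3,1.5,0],[1.4,15.3,1.5,0]]
  ]
}}

```text
time: 11.75
eef_pos: [0.5002, -0.2891, 0.0946]
tcp_rot: [-3.096, -0.526, 0.001]
wrist_force: [-6.7, 6.4, 11.4]
gripper_width: 0.0571
grip_force: 42.4
```

Request:
{"op": "play_rows", "data": {
  "increments": [
    [[0,0,0,0],[0,0,0,0],[0,0,0,0],[0,0,0,0],[0,0,0,0],[0,0,1,0],[0,0,4,0],[0,0,8,0],[0,0,12,0],[-11.6,48.5,12,-0.6],[-11.6,48.5,12,-0.6],[-11.6,48.5,12,-0.6],[-11.6,48.5,12,-0.6],[-11.6,48.5,12,-0.6],[-11.6,48.5,12,-0.6],[-11.6,48.5,12,-0.6],[-11.6,48.5,12,-0.6],[-11.6,48.5,12,-0.6],[-11.6,48.5,12,-0.6],[-11.6,48.5,12,-0.6]]
  ],
  "grip": 1
}}

```text
time: 13.75
eef_pos: [0.3825, 0.2006, 0.214]
tcp_rot: [-3.113, 0.402, -0.001]
wrist_force: [0.7, -0.1, -0.5]
gripper_width: 0.0852
grip_force: 0.0
```

Request:
{"op": "play_rows", "data": {
  "increments": [
    [[0,0,0,0],[0,0,0,0],[0,0,0,0],[0,0,0,0]]
  ]
}}

```text
time: 14.15
eef_pos: [0.3848, 0.1944, 0.2131]
tcp_rot: [3.114, -0.416, 0.0]
wrist_force: [-0.5, 0.3, -0.0]
gripper_width: 0.0854
grip_force: 0.0
```

Run:
```python
from m import *
w=shot('wrist','w5.png');s=r.read_state();print(s['eef_pos'],s['tcp_rot'])
h=cv2.cvtColor(w['pixels'],cv2.COLOR_RGB2HSV)
for a,ce,x in blobs(w,(2,90,25),(17,255,220),150)[0]: print(a,ce,x,onz(w,*ce,.045).round(4))
```

```text
[0.38479008 0.19457941 0.2130501 ] [ 3.11383565e+00 -4.16041341e-01  1.06176474e-04]
1480 [246.3 167.6] [219 146  51  54] [0.397  0.2037 0.045 ]
```

View pics/w5.png

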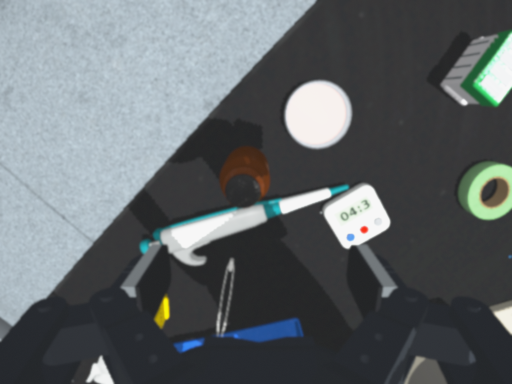

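The amber bottle's black cap is at (243,188) and its body at (246,165). The pipette lies low beside it at (215,230).

Run:
```python
from m import *
w=shot('wrist')
g=cv2.cvtColor(w['pixels'],cv2.COLOR_RGB2GRAY)
print(onz(w,243,188,.095).round(4))
# body: width extremes of brown at each row -> axis points
h=cv2.cvtColor(w['pixels'],cv2.COLOR_RGB2HSV);m=cv2.inRange(h,np.array((2,90,25)),np.array((17,255,220)))
for v in range(148,200,6):
    u=np.where(m[v,200:290])[0]+200
    if len(u):print(v,u.min(),u.max())
print(onz(w,246,147,.0).round(4),onz(w,246,147,.055).round(4))
```

```text
[0.3914 0.2063 0.095 ]
148 237 256
154 230 263
160 226 266
166 223 267
172 220 269
178 220 270
184 220 269
190 222 267
196 260 264
[0.4102 0.2022 0.    ] [0.4179 0.1978 0.055 ]
```

Request:
{"op": "play_rows", "data": {
  "increments": [
    [[0.65,1.15,-3,0],[0.65,1.15,-7,0],[0.65,1.15,-11,0],[0.65,1.15,-14,0],[0.65,1.15,-15.3,0],[0.65,1.15,-15.3,0],[0.65,1.15,-15.3,0]]
  ]
}}

```text
time: 14.95
eef_pos: [0.3918, 0.2073, 0.0613]
tcp_rot: [-3.114, 0.413, -0.002]
wrist_force: [0.2, 0.1, 0.3]
gripper_width: 0.0856
grip_force: 0.0
```

Request:
{"op": "play_rows", "data": {
  "increments": [
    [[0,0,0,0],[0,0,0,0],[0,0,0,0],[0,0,0,0],[0,0,0,0],[0,0,0,0],[0,0,0,0],[0,0,0,0],[0,0,0,0]]
  ],
  "grip": -1,
  "squeeze": 40
}}

```text
time: 15.85
eef_pos: [0.3919, 0.2075, 0.0615]
tcp_rot: [-3.114, 0.412, -0.004]
wrist_force: [-1.1, -1.7, 6.0]
gripper_width: 0.047
grip_force: 40.0
```

Request:
{"op": "play_rows", "data": {
  "increments": [
    [[0,0,1,0],[0,0,4,0],[0,0,8,0],[0,0,11,0],[0.4,-3,12,0],[1,-7,12,0],[1.7,-11.5,12,0],[2.4,-16,12,0],[3.1,-20.5,12,0],[3.8,-25,12,0],[4.4,-29.5,12,0],[5.1,-34,12,0],[5.7,-38,12,0],[6.1,-40.5,12,0],[6.2,-41.5,10,0],[6.2,-41.5,8,0],[6.2,-41.5,6,0],[6.2,-41.5,5,0],[6.2,-41.5,5,0],[6.2,-41.5,5,0]]
  ]
}}

```text
time: 17.85
eef_pos: [0.4532, -0.2078, 0.1109]
tcp_rot: [3.114, -0.412, 0.001]
wrist_force: [-0.5, -0.0, -0.1]
gripper_width: 0.0472
grip_force: 41.3
```

Run:
```python
from m import *
w=shot('wrist','w6.png')
```

```text
(no output)
```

View pics/w6.png

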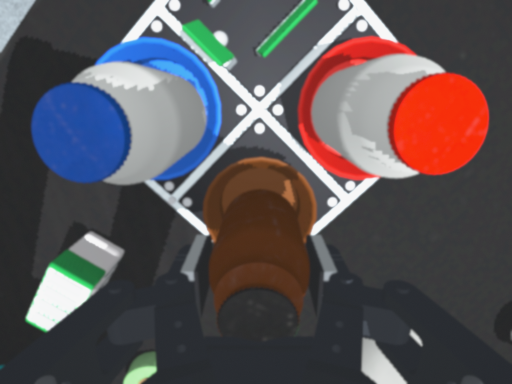

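Blue (80,130) and red (440,122) stand upright in their cups, and the amber bottle (258,250) is above the brown cup (260,200). Lowering it now.

Request:
{"op": "play_rows", "data": {
  "increments": [
    [[0,0,-1,0],[0,0,-2.2,0],[0,0,-3,0],[0,0,-3.3,0],[0,0,-3.5,0],[0,0,-3.5,0],[0,0,-3.5,0]]
  ]
}}

```text
time: 18.6
eef_pos: [0.4528, -0.2078, 0.0762]
tcp_rot: [-3.114, 0.412, 0.001]
wrist_force: [-8.1, 3.3, 15.8]
gripper_width: 0.0472
grip_force: 41.9
```

Request:
{"op": "play_rows", "data": {
  "increments": [
    [[0,0,0,0],[0,0,0,0],[0,0,0,0],[0,0,0,0],[0,0,0,0],[0,0,1,0],[0,0,4,0],[0,0,8,0],[0,0,12,0],[-2.6,15.3,14,-0.785],[-2.6,15.3,14,-0.785],[-2.6,15.3,14,-0.785],[-2.6,15.3,14,-0.785],[-2.6,15.3,14,-0.785],[-2.6,15.3,14,-0.785],[-2.6,15.3,14,-0.785],[-2.6,15.3,14,-0.785],[-2.6,15.3,14,-0.785]]
  ],
  "grip": 1
}}

```text
time: 20.4
eef_pos: [0.4268, -0.055, 0.2152]
tcp_rot: [-2.721, 1.57, -0.0]
wrist_force: [0.6, -0.2, 0.0]
gripper_width: 0.0855
grip_force: 0.0
```

Run:
```python
from m import *
w=shot('wrist','w7.png');s=r.read_state();print(s['eef_pos'],s['tcp_rot'])
im=cv2.cvtColor(w['pixels'],cv2.COLOR_RGB2BGR)[120:300,150:370]
cv2.imwrite('pics/w7c.png',cv2.resize(im,None,fx=3,fy=3,interpolation=2))
```

```text
[ 0.42680336 -0.05497669  0.21511367] [-2.72074240e+00  1.57068089e+00 -4.92271000e-05]
```

View pics/w7c.png

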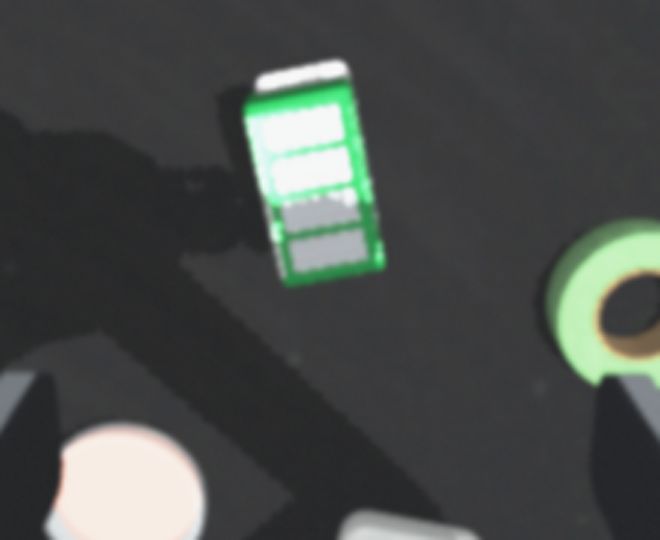

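The crop shows the cartridge's top face with its far edge running from (286,285) to (384,268). Its long sides run up to about (247,112) and (353,92).

Run:
```python
from m import *
w=shot('wrist')
f=lambda x,y:onz(w,150+x/3,120+y/3,.058)[:2]
pts=dict(BL=f(286,285),BR=f(384,268),TL=f(246,112),TR=f(353,92),fTL=f(260,120),fTR=f(340,104),fBL=f(290,275),fBR=f(370,261))
for k,v in pts.items():print(k,v.round(4))
print('far w',np.linalg.norm(pts['BL']-pts['BR']),'len',np.linalg.norm(pts['BL']-pts['TL']),np.linalg.norm(pts['BR']-pts['TR']))
a=lambda p:np.degrees(np.arctan2(p[1],p[0]))
print('dirs',a(pts['TL']-pts['BL']),a(pts['TR']-pts['BR']),a(pts['BR']-pts['BL']),a(pts['TR']-pts['TL']),a(pts['fTL']-pts['fBL']),a(pts['fTR']-pts['fBR']))
print('foilc',sum(pts[k] for k in('fTL','fTR','fBL','fBR'))/4,'cornc',sum(pts[k] for k in('TL','TR','BL','BR'))/4)
# white+green mask minAreaRect of top face
h=cv2.cvtColor(w['pixels'],cv2.COLOR_RGB2HSV);m=cv2.inRange(h,np.array((45,80,40)),np.array((85,255,255)))
m[:140]=0;m[225:]=0;m[:,:225]=0;m[:,290:]=0
p=cv2.findNonZero(m)[:,0];P=np.array([onz(w,*q,.058)[:2] for q in p],np.float32)
rc=cv2.minAreaRect(P*1000);print(rc)
```

```text
BL [ 0.4204 -0.0166]
BR [ 0.3955 -0.0378]
TL [ 0.4593 -0.0607]
TR [ 0.4337 -0.0827]
fTL [ 0.4543 -0.0607]
fTR [ 0.4353 -0.0775]
fBL [ 0.421  -0.0204]
fBR [ 0.4007 -0.0377]
far w 0.03269131210539772 len 0.05883758953820097 0.05891220247812106
dirs -48.546458351142086 -49.62867428541805 -139.52568712447615 -139.38481454890123 -50.39008218480796 -49.07335091691604
foilc [ 0.42782343 -0.04904076] cornc [ 0.42722484 -0.04948057]
((429.59765625, -50.7921028137207), (35.51455307006836, 65.42957305908203), 41.29573059082031)
```

Request:
{"op": "play_rows", "data": {
  "increments": [
    [[0.1,0.6,-3,0.1],[0.1,0.6,-7,0.19],[0.1,0.6,-11,0.19],[0.1,0.6,-15,0.19],[0.1,0.6,-17,0.19],[0.1,0.6,-17.3,0.19],[0.1,0.6,-17.3,0.19],[0.1,0.6,-17.3,0.19],[0.1,0.6,-17.3,0.19]]
  ]
}}

```text
time: 21.4
eef_pos: [0.4293, -0.0492, 0.0438]
tcp_rot: [-2.856, 1.307, -0.005]
wrist_force: [0.1, 0.1, 0.2]
gripper_width: 0.0855
grip_force: 0.0
```

Request:
{"op": "play_rows", "data": {
  "increments": [
    [[0,0,0,0],[0,0,0,0],[0,0,0,0],[0,0,0,0],[0,0,0,0],[0,0,0,0],[0,0,0,0],[0,0,0,0],[0,0,0,0],[0,0,0,0],[0,0,0,0]]
  ],
  "grip": -1,
  "squeeze": 70
}}

```text
time: 22.5
eef_pos: [0.4282, -0.0489, 0.0424]
tcp_rot: [-2.857, 1.307, -0.001]
wrist_force: [-0.7, -0.4, 5.4]
gripper_width: 0.0332
grip_force: 70.0
```

Request:
{"op": "play_rows", "data": {
  "increments": [
    [[0,0,1,0],[0,0,5,0],[0,0,9,0],[0,0,13,0],[0,0,17,0],[1.5,-2,18,-0.05],[4,-5,18,-0.1],[7,-9,18,-0.15],[10,-12.5,18,-0.19],[13,-16,18,-0.19],[15,-18.6,18,-0.19],[15.6,-19.4,17,-0.19],[15.6,-19.4,14,-0.19],[15.6,-19.4,11,-0.19],[15.6,-19.4,8,-0.19],[15.6,-19.4,7,-0.19],[15.6,-19.4,7,-0.19],[15.6,-19.4,7,-0.19],[15.6,-19.4,7,-0.19]]
  ]
}}

```text
time: 24.4
eef_pos: [0.5851, -0.2433, 0.1145]
tcp_rot: [-2.72, 1.572, -0.006]
wrist_force: [-0.6, -0.2, -0.1]
gripper_width: 0.0333
grip_force: 69.7
```

Run:
```python
from m import *
w=shot('wrist','w8.png');s=r.read_state();print(s['eef_pos'],s['tcp_rot'])
for a,ce,x in blobs(w,(45,80,40),(85,255,255),60)[0]: print(a,ce,x,onz(w,*ce,.054).round(4))
im=cv2.cvtColor(w['pixels'],cv2.COLOR_RGB2BGR)
cv2.imwrite('pics/w8b.png',cv2.resize(im,(800,600),interpolation=2))
```

```text
[ 0.58503942 -0.24331585  0.11443994] [-2.7197867   1.57195219 -0.00558965]
698 [260.8 154.5] [236 148  51  15] [ 0.6052 -0.2797  0.054 ]
2416 [260.  207.8] [214 175  89  50] [ 0.5883 -0.2494  0.054 ]
133 [259.  339.5] [241 338  38   5] [ 0.5357 -0.1567  0.054 ]
```

View pics/w8b.png

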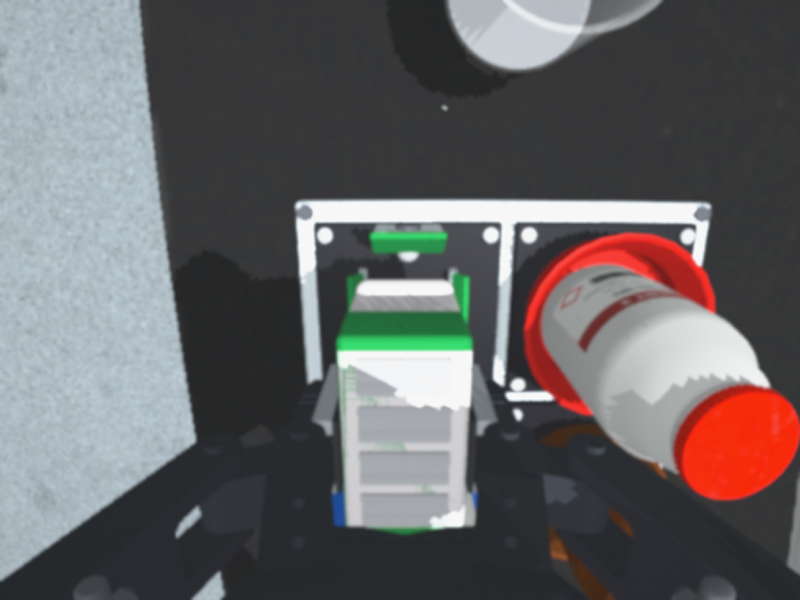

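The cartridge is held level with its top near edge at (337–472,350) in the enlarged view. It hangs above the clip, whose far post is at (409,242) and rails at (352,295) and (461,295).

Run:
```python
from m import *
w=shot('wrist');k=1.5625
f=lambda x,y,z:onz(w,x/k,y/k,z)[:2]
C=np.array([.5842,-.2431]);ex=np.array([np.cos(np.pi/6),.5]);ey=np.array([-.5,np.cos(np.pi/6)])
L=lambda p:(np.array([(p-C)@ex,(p-C)@ey])*1000).round(1)
print('tcp',L(np.array(r.read_state()['eef_pos'][:2])))
for n,x,y,z in [('topnearL',337,350,.130),('topnearR',472,350,.130),('topfarL',342,527,.130),('topfarR',475,527,.130),('botL',357,283,.072),('botR',456,283,.072),('postL',371,242,.054),('postR',447,242,.054),('postfar',409,233,.054),('postnear',409,251,.054),('railL out',347,280,.032),('railR out',470,280,.032)]:
    print(n,L(f(x,y,z)))
```

```text
tcp [ 0.5 -0.5]
topnearL [ 17.7 -28.7]
topnearR [-15.7 -28.7]
topfarL [19.  26.4]
topfarR [-19.1  26.4]
botL [ 18.3 -30.3]
botR [-17.6 -30.2]
postL [ 14.2 -42. ]
postR [-15.6 -42. ]
postfar [ -0.7 -45.6]
postnear [ -0.7 -38.4]
railL out [ 26.9 -20.9]
railR out [-28.3 -20.8]
```

Request:
{"op": "play_rows", "data": {
  "increments": [
    [[0,-0.1,-0.5,0],[0,-0.15,-1.2,0],[0,-0.15,-1.8,0],[0,-0.15,-2.2,0],[0,-0.15,-2.6,0],[0,-0.15,-3,0],[0,-0.15,-3,0]]
  ]
}}

```text
time: 25.2
eef_pos: [0.5833, -0.244, 0.0811]
tcp_rot: [2.72, -1.572, -0.002]
wrist_force: [0.4, 0.7, -1.5]
gripper_width: 0.033
grip_force: 69.7
```

Run:
```python
from m import *
w=shot('wrist');s=r.read_state();print(s['eef_pos'],s['wrist_force'])
im=cv2.cvtColor(w['pixels'],cv2.COLOR_RGB2BGR)[110:260,160:360]
cv2.imwrite('pics/w9.png',cv2.resize(im,(800,600),interpolation=2))
```

```text
[ 0.5835733  -0.24417312  0.08154983] [ 0.35061285 -0.03906939  0.1918653 ]
```

View pics/w9.png

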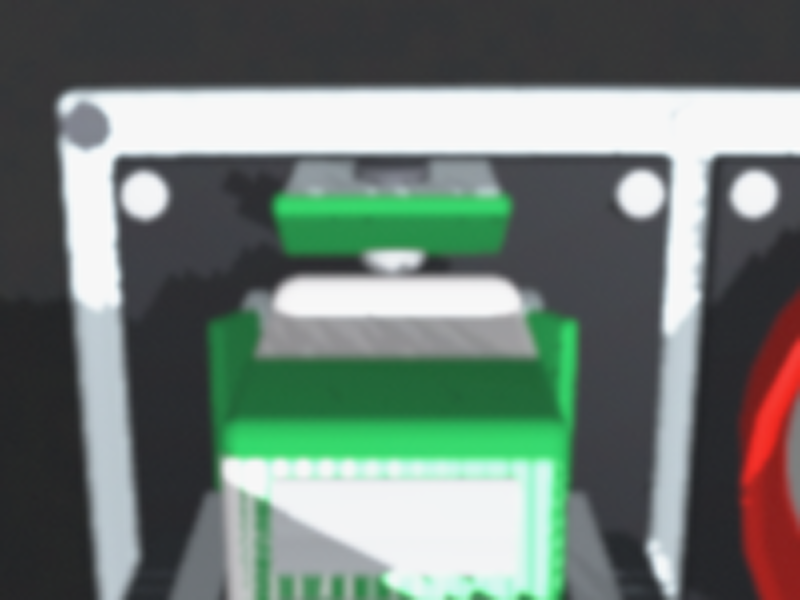

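The cartridge bead (270–523,295) is centred to within 0.5 mm on the post (272–512,225), the ball (393,260) and the rails (209–578). I'll check the end gap.

Run:
```python
from m import *
w=shot('wrist')
C=np.array([.5842,-.2431]);ex=np.array([np.cos(np.pi/6),.5]);ey=np.array([-.5,np.cos(np.pi/6)])
L=lambda p:(np.array([(p-C)@ex,(p-C)@ey])*1000).round(1)
for n,x,y,z in [('post inner edge',392,253,.054),('post outer',392,196,.054),('bead lo',396,277,.046),('bead mid',396,285,.049),('bead hi',396,300,.052),('topedge',396,420,.097),('platetop',392,90,.012),('tcp',0,0,0)]:
    p=onz(w,160+x/4,110+y/4,z)[:2] if z else np.array(r.read_state()['eef_pos'][:2]); print(n,L(p))
```

```text
post inner edge [ -0.3 -38.3]
post outer [ -0.3 -45.7]
bead lo [ -0.8 -33. ]
bead mid [ -0.8 -32.7]
bead hi [ -0.8 -31.5]
topedge [ -0.7 -32.5]
platetop [ -0.3 -54.4]
tcp [-0.9 -0.8]
```

Request:
{"op": "play_rows", "data": {
  "increments": [
    [[0.05,-0.1,-0.3,0],[0.05,-0.1,-0.6,0],[0.05,-0.1,-0.9,0],[0.05,-0.1,-1.2,0],[0.05,-0.1,-1.5,0],[0.05,-0.1,-1.5,0]]
  ]
}}

```text
time: 25.9
eef_pos: [0.5839, -0.2438, 0.0669]
tcp_rot: [-2.719, 1.571, 0.004]
wrist_force: [-3.6, 7.4, 3.3]
gripper_width: 0.0332
grip_force: 70.3
```

Request:
{"op": "play_rows", "data": {
  "increments": [
    [[-0.05,0.1,0,0],[-0.05,0.1,0,0],[-0.05,0.1,-0.1,0],[-0.05,0.1,-0.1,0]]
  ]
}}

```text
time: 26.3
eef_pos: [0.5837, -0.2435, 0.0662]
tcp_rot: [-2.719, 1.571, 0.002]
wrist_force: [-3.0, 4.2, 3.6]
gripper_width: 0.0333
grip_force: 70.4
```

Request:
{"op": "play_rows", "data": {
  "increments": [
    [[-0.05,0.12,0,0],[-0.05,0.12,-0.2,0],[-0.05,0.12,-0.4,0],[-0.05,0.12,-0.6,0],[-0.05,0.12,-0.8,0],[-0.05,0.12,-1,0],[-0.05,0.12,-1.1,0],[-0.05,0.12,-1.1,0]]
  ]
}}

```text
time: 27.1
eef_pos: [0.5827, -0.2428, 0.0564]
tcp_rot: [2.72, -1.572, -0.003]
wrist_force: [-12.5, 7.9, 17.4]
gripper_width: 0.033
grip_force: 72.7
```

Request:
{"op": "play_rows", "data": {
  "increments": [
    [[0,0,-0.1,0],[0,0,-0.1,0],[0,0,-0.1,0]]
  ]
}}

```text
time: 27.4
eef_pos: [0.5827, -0.2428, 0.0564]
tcp_rot: [2.72, -1.572, -0.003]
wrist_force: [-16.2, 10.2, 25.0]
gripper_width: 0.0333
grip_force: 73.6
```

Request:
{"op": "play_rows", "data": {
  "increments": [
    [[0,0,0,0],[0,0,0,0],[0,0,0,0],[0,0,0,0],[0,0,0,0],[0,0,2,0],[0,0,6,0],[0,0,11,0],[0,0,16,0],[-5,-3,20,0],[-9,-5,24,0],[-9,-5,26,0],[-9,-5,26,0],[-9,-5,26,0]]
  ],
  "grip": 1
}}

```text
time: 28.8
eef_pos: [0.4934, -0.294, 0.3158]
tcp_rot: [2.719, -1.574, 0.006]
wrist_force: [-0.0, -0.3, -0.8]
gripper_width: 0.0855
grip_force: 0.0
```

Run:
```python
from m import *
w=shot('wrist');t=shot('scene')
a=cv2.resize(w['pixels'],(460,345));b=cv2.resize(t['pixels'][110:225,250:363],(339,345),interpolation=2)
cv2.imwrite('pics/p10.png',cv2.cvtColor(np.hstack([a,b]),cv2.COLOR_RGB2BGR))
cv2.imwrite('pics/w10.png',cv2.cvtColor(w['pixels'],cv2.COLOR_RGB2BGR));cv2.imwrite('pics/s10.png',cv2.cvtColor(t['pixels'],cv2.COLOR_RGB2BGR))
```

```text
(no output)
```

View pics/p10.png

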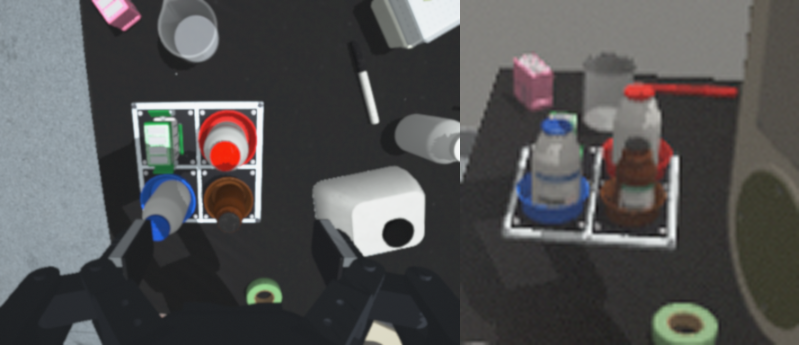

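The view shows blue, red and amber in their matching cups and the cartridge in the clip, with the beaker and pink block where they were. An oblique look will verify the cartridge's seated height.

Request:
{"op": "play_rows", "data": {
  "increments": [
    [[4,-1.5,0,0],[8,-3,0,0],[12,-5,-3,0],[15.5,-6.2,-6,0],[15.5,-6.2,-6,0],[15.5,-6.2,-6,0],[15.5,-6.2,-6,0]]
  ]
}}

```text
time: 29.6
eef_pos: [0.6484, -0.3547, 0.2551]
tcp_rot: [2.72, -1.571, 0.002]
wrist_force: [-0.2, 0.8, 1.6]
gripper_width: 0.0856
grip_force: 0.0
```

Run:
```python
from m import *
w=shot('wrist');T=np.array(w['world_from_camera']);K=np.array(w['camera_matrix'])
def proj(p):
    q=np.linalg.inv(T)@np.append(p,1);s=q[:2]/q[2];s=s*(1+w['k1']*(s@s));return K[:2,:2]@s+K[:2,2]
C=np.array([.5835,-.2437]);ex=np.array([np.cos(np.pi/6),.5]);ey=np.array([-.5,np.cos(np.pi/6)])
W=lambda x,y,z:np.append(C+x*ex+y*ey,z)
u,v=proj(W(0,-.031,.06));x0=int(u)-60;y0=max(0,int(v)-45)
print('crop',x0,y0)
for n,q in dict(nearTop_home=W(0,-.031,.072),nearTop_short=W(0,-.031,.084),farTop_home=W(0,.031,.072),farTop_short=W(0,.031,.084),band_home=W(0,-.031,.05),band_short=W(0,-.031,.062),post_in=W(0,-.03575,.054),postfar_in=W(0,.03575,.054)).items(): print(n,((proj(q)-[x0,y0])*6.6).round())
im=cv2.cvtColor(w['pixels'],cv2.COLOR_RGB2BGR)[y0:y0+90,x0:x0+120]
cv2.imwrite('pics/w11.png',cv2.resize(im,None,fx=6.6,fy=6.6,interpolation=2))
```

```text
crop 199 206
nearTop_home [401. 337.]
nearTop_short [402. 373.]
farTop_home [401. 639.]
farTop_short [402. 682.]
band_home [401. 277.]
band_short [401. 309.]
post_in [401. 263.]
postfar_in [401. 600.]
```

View pics/w11.png

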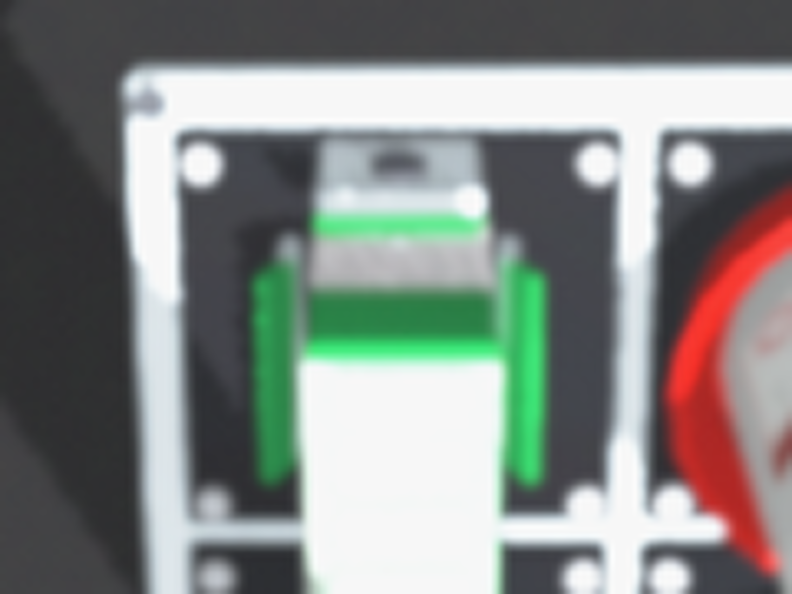

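In this crop the cartridge's top near edge is at y≈340, against 337 predicted for home and 373 for 12 mm short. The TCP also stopped hard at 0.0564, which puts the underside at 14 mm, the seat height. It is fully home, so I'll hand in.

```bash
python3 -c "
from rig import r
print(r.finish_job())"
```

```text
the job is handed in; nothing more can be done
None
```

The job is handed in at about 30 s: the blue, red and amber bottles stand in their matching cups, the cartridge is seated fully home in the clip by height check, and the beaker and petri dish were not touched.

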